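Stack a turned sofa foot on the assembly jig

TASK

Put the turned sofa foot together upside down on the upright rod of the green jig: thread on the dark walnut square plinth first, lying flat on the green board with its sides squared up with the board's, then the brass collar, then the pale beech bun, and last the black glide, hollow side down as it lies, over the rod's end. Lower each part all the way onto the one below before you let go, do not drop it, and finish with the whole stack standing level and the robot clear of it. Leave the silver zinc collar, the wax tin and the tape measure where they lie.

Things in the scene. Friction and masses are not known exactly. Their poses are not given: they have to be found in the camera images.
- jig: Fixed to the bench: a green square board 100 x 100 mm, 18 mm thick, with a steel rod 14 mm in diameter upright at its centre. The rod stands 66 mm above the board's upper face (84 mm above the bench), its last 6 mm tapering to 6 mm diameter. Origin at the centre of the board's underside, on the bench, on the rod's axis; x, y parallel to the board's sides, z up. Yaw within 0.5 rad of zero.
- jig_seat (a point): The point on the rod's axis at the board's upper face (18 mm above the bench), where the plinth's underside comes to lie; axes as the jig's.
- plinth: Dark walnut square block 64 x 64 mm, 24 mm high, with a 24 mm hole right through its middle; 50 to 90 g. Lies flat, hole upright. Origin at the centre of the underside; x and y parallel to its sides, z up. Any of its four sides may face any way.
- brass_collar: Yellow brass ring, outer diameter 50 mm, hole 24 mm, 12 mm high, about 150 g. Lies flat. Origin at the centre of the underside, z up.
- bun: Pale beech bun, a fat ring with rounded edges, 64 mm in diameter, 24 mm high, with a 24 mm hole right through; about 60 g. Lies flat. Origin at the centre of the underside, z up; either way up looks alike, it need not be turned over.
- glide: Black plastic glide, a round cap 46 mm in diameter and 22 mm high, closed on top, with a blind hole 24 mm across and 10 mm deep in its underside; about 30 g. Lies hollow side down, as it is to be fitted; in the finished stack the rod reaches 6 mm into it. Origin at the centre of the underside, z up.
- zinc_collar: Not part of the job: a silver-grey ring of the same size as the brass one (50 mm outside, 24 mm hole, 12 mm high). Leave it. Origin at the centre of the underside.
- wax_tin: Not part of the job: a round red tin with a yellow lid, 75 mm in diameter, 36 mm high. Leave it. Origin at the centre of the underside.
- tape_measure: Not part of the job: a blue and black tape measure about 77 x 60 mm, 34 mm high. Leave it. Origin under the case's centre.
Things that resemble listed ones, but are neither listed nor needed, are in the scene too. There is more than one size of the bun; the one meant has the size given above. There is more than one size of the plinth; the one meant has the size given above.

How it is judged:
By the outcome, as a careful person would: the job done as asked, in the order asked, and still so for the second after the job is handed in, with the robot touching nothing.
It also fails if it takes over 112 s, if anything falls off the work surface, if the arm or the gripper's body presses on something with over 40 N, if the wrist force passes 120 N, or if a joint passes its speed limit or range.

ROBOT

A 7-joint arm with a two-finger parallel gripper is mounted at the origin on the work surface. World frame = base frame: x ahead of the robot, y to its left, z up, the work surface at z = 0. Lengths are in mm, angles in rad, forces in N, time in s.
With the tool pointing down it reaches from about 400 to 875 mm from the base axis. Payload 4.4 kg.
Tool frame: the origin (TCP) lies at the very end of the fingers, on their centre line; the grasp point (between the pads) lies 19 mm behind it (ctrl.grasp_offset is the distance from the TCP to the grasp point, in mm); z points along the fingers, y is the line along which they close (so a half turn about z gives the same grasp; the last joint's range is limited). The gripper opens to 85 mm and grips with 20 to 120 N. Pads are 22 mm wide; open, the fingers measure 114 mm over their backs; the gripper's body (76 mm by 85 mm) begins 54 mm behind the grasp point. The pads swing forward as they close: fully open they stand 13 mm farther back than shut.
Start: joints at [1.159, 0.628, 0.038, 1.517, -0.027, 0.996, -0.02], TCP at [220.345, -611.527, 231.313] pointing down, gripper open.
Joint ranges: [-3.06, 3.06], [-0.37, 2.12], [-1.25, 1.32], [0.18, 2.47], [-1.1, 4.24], [0.23, 1.98], [-2.94, 2.94]. Speed limits (rad/s): [2.57, 2.57, 3.14, 3.14, 3.14, 3.14, 3.14].

INTERFACE

Orientations are given as [roll, pitch, yaw] about the fixed x, y, z axes, in that order (R = Rz(yaw) Ry(pitch) Rx(roll)).
In Python, from cell import status, cams, ctrl gives the robot as it stands.
- The arm moves only by the tool move_arm, never from a script. Its argument "plan" is a list of rows, each a list of 3 entries, a list of its own where there are three numbers: the shift along the world's x, y, z in mm, then the turn, a rotation vector about the world's x, y, z in degrees, then the opening, from 0 (shut) to 1 (fully open). In form: [[[x, y, z], [wx, wy, wz], gripper], ...]. A call has 1 to 10 rows; each row shifts and turns the commanded pose from where the row before left it; what a row does not reach is not made up. A row lasts 1/8 s, in which the tool goes at most 62.5 mm and 10.7 degrees, less where a joint would pass 70% of its speed; a pose out of reach is approached as far as the arm can. A call with a gripper value outside its range is refused whole. The fingers move at their own pace and stop on an object; the grip force is fixed at half the most. Time passes only in rows, so rows that do not move let the fingers close. It gives the time, the measured TCP pose, the force, the opening and the grip force at its end, in the units of the state.
- status.read_state(): the state, without advancing time (a new reading comes with each control period).
- cams.get_image(name): name is "side" or "top"; returns the picture (420x560x3 uint8, blue, green, red); there is no depth.
- cams.camera_params(name): a dict with "K" (3x3 intrinsics, pixels), "pose" (4x4, takes a point from camera to world coordinates). Camera axes: x right, y down, z forward; pixel columns grow to the right and rows downward; lengths in mm; the calibration is good to about 2 mm. A picture is of the moment at which its call begins. camera_params takes no time and is no camera call.
- ctrl.finish_job(): hands the job in; it is judged then, once.
The state is a dict: "clock": time; "qpos": joint angles; "qd": joint speeds; "tau": joint torques, N m; "eef_pos": TCP position; "tool_rot": TCP orientation; "force": force on the tool from outside, world axes, zero at the start; "torque": the same for the moment, N m; "width": finger opening in mm; "gripper_force": force on a finger pad.
Only numpy, scipy, OpenCV 4.12 (cv2) and the standard library are available. Lean on these libraries where they do the work, as an engineer would, in place of code of your own. Each camera call takes 0.05 s, during which the arm holds its last target. There are 200 camera calls.

## Working session

There is one attempt and no reset: what is moved stays moved. The work goes in short steps, Python scripts to look and compute and a tool call to move; the robot and the scene stay as the last step left them, time stands still between calls to the robot, and variables do not carry over. Pictures are saved under pics/ and viewed, at most 14 in all, crops included, and the job is handed in when it is done.

Besides the shell and the picture viewer there is one more tool, called after ">>>" as name(argument=value, ...) on one line, values as JSON. move_arm: Moves the arm, as the interface text tells. Its arguments: {"type":"object","properties":{"plan":{"type":"array","items":{"type":"array"}}},"required":["plan"]}

```bash
mkdir -p pics; ls; python3 - <<'E'
from cell import status,cams,ctrl
import cv2
print(status.read_state(),ctrl.grasp_offset)
for n in("top","side"):
    cv2.imwrite(f"pics/{n}0.png",cams.get_image(n)); print(cams.camera_params(n))
E
```

```text
pics
{'clock': 0.0, 'qpos': array([ 1.15919783,  0.62936324,  0.03842224,  1.51835551, -0.02700988,
        0.99631353, -0.01999852]), 'qd': array([-2.03898225e-03,  7.90152718e-04,  5.80097342e-04, -1.06485464e-03,
       -2.88202539e-05,  3.82939315e-04,  5.01966386e-04]), 'tau': array([-3.09032121e-04, -5.63417065e+01,  1.22705709e+00, -1.93453163e+01,
        1.12789779e-02,  1.04534862e-02, -2.13554154e-05]), 'eef_pos': array([ 220.14498529, -610.91976488,  230.38163919]), 'tool_rot': array([-3.13967029e+00,  6.28420530e-06,  3.45810837e-01]), 'force': array([-0.47731481, -0.00852792, -0.79581236]), 'torque': array([ 0.04226687, -0.01317503,  0.04154708]), 'gripper_force': 0.0, 'width': 85.55277423761947} 18.700000000000003
{'K': array([[442.3563642 ,   0.        , 275.94647998],
       [  0.        , 442.3563642 , 208.66980702],
       [  0.        ,   0.        ,   1.        ]]), 'pose': array([[-1.75983291e-02, -9.97095031e-01,  7.41066696e-02,
         4.39290521e+02],
       [-9.99835225e-01,  1.78797815e-02,  3.13618095e-03,
         2.83834032e+00],
       [-4.45208150e-03, -7.40392672e-02, -9.97245389e-01,
         1.06596076e+03],
       [ 0.00000000e+00,  0.00000000e+00,  0.00000000e+00,
         1.00000000e+00]])}
{'K': array([[489.82648852,   0.        , 283.24723181],
       [  0.        , 489.82648852, 198.84533454],
       [  0.        ,   0.        ,   1.        ]]), 'pose': array([[-7.43285821e-01, -4.92970468e-01,  4.52223735e-01,
         1.04148743e+02],
       [-6.68964990e-01,  5.51228863e-01, -4.98630708e-01,
         4.61429030e+02],
       [-3.46856153e-03, -6.73146981e-01, -7.39500582e-01,
         7.33177697e+02],
       [ 0.00000000e+00,  0.00000000e+00,  0.00000000e+00,
         1.00000000e+00]])}
```

View pics/top0.png

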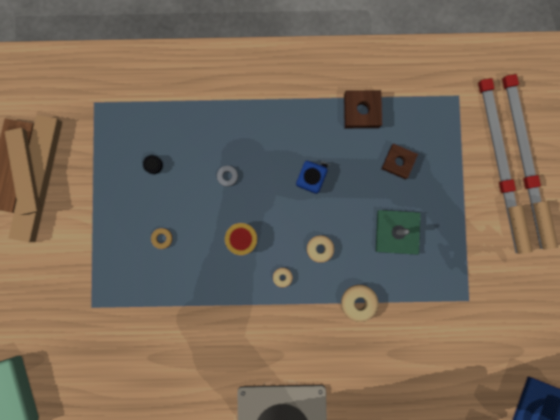

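View pics/side0.png

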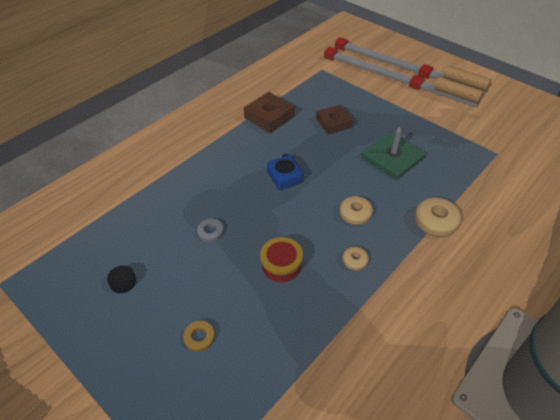

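Top view: jig board about (399,232), matching plinth (400,161), with the larger one at (363,109). The right bun is (320,249); (360,302) is too large and (283,277) too small. Brass collar (162,238), zinc (228,176), glide (153,164), tin (241,238), tape (312,177).

```bash
cat > h.py <<'E'
from cell import status,cams,ctrl
import cv2,numpy as np
def ray(n,uv,z):
    p=cams.camera_params(n);K,T=p["K"],p["pose"]
    d=T[:3,:3]@np.linalg.solve(K,[uv[0],uv[1],1.]);o=T[:3,3]
    return (o+d*(z-o[2])/d[2])
def proj(n,X):
    p=cams.camera_params(n);T=np.linalg.inv(p["pose"]);c=p["K"]@(T[:3,:3]@X+T[:3,3]);return c[:2]/c[2]
def blob(img,mask,uv,r=26):
    # filled contour nearest to uv within radius r
    m=np.zeros(mask.shape,np.uint8);cv2.circle(m,(int(uv[0]),int(uv[1])),r,255,-1)
    m=cv2.bitwise_and(m,mask)
    cs,_=cv2.findContours(m,cv2.RETR_EXTERNAL,cv2.CHAIN_APPROX_NONE)
    return cv2.convexHull(max(cs,key=cv2.contourArea))
def cen(c):
    M=cv2.moments(c);return np.array([M["m10"],M["m01"]])/M["m00"]
def bgdiff(img,thr):
    # distance in Lab from the mat's chroma
    L=cv2.cvtColor(img,cv2.COLOR_BGR2LAB).astype(float);return L
def masks(img):
    H=cv2.cvtColor(img,cv2.COLOR_BGR2HSV);h,s,v=cv2.split(H)
    f=lambda c:(c*255).astype(np.uint8)
    return dict(warm=f(((h<35)|(h>170))&(s>70)),green=f((h>60)&(h<92)&(s>60)),black=f(v<45))
E
python3 - <<'E'
from h import *
T=[("jig","green",18,(399,232),(393,155),34,40),("plinth","warm",24,(400,161),(334,119),22,24),("bun","warm",24,(320,249),(356,210),20,24),
("brass","warm",12,(162,238),(199,335),18,24),("glide","black",22,(153,164),(122,279),18,22)]
I={n:cams.get_image(n) for n in("top","side")}
O={n:cv2.resize(I[n],None,fx=1,fy=1) for n in I}
for t,mk,h,a,b,ra,rb in T:
    for n,uv,r in(("top",a,ra),("side",b,rb)):
        m=masks(I[n])[mk]; c=blob(I[n],m,uv,r); e=cen(c)
        w=cv2.minAreaRect(np.array([ray(n,p[0],h)[:2] for p in c],np.float32))
        print(t,n,e.round(1),ray(n,e,h/2)[:2].round(1),"rect",np.round(w[0],1),np.round(w[1],1),round(w[2],1))
        cv2.polylines(O[n],[c],True,(0,0,255),1)
cv2.imwrite("pics/o.png",np.vstack([cv2.resize(O["top"][90:330,130:450],(640,480))]))
J=np.array([0,0])
E
```

```text
jig top [398.  231.8] [ 457.3 -283.7] rect [ 457.3 -280.9] [103.5 101.1] 85.2
jig side [392.8 155. ] [ 455.7 -281.5] rect [ 453.  -274.2] [114.2 106.7] 85.3
plinth top [399.4 161. ] [ 627.2 -292.8] rect [ 625.2 -289.4] [63.6 65.4] 65.2
plinth side [334.2 118.9] [ 625.4 -292. ] rect [ 618.  -280.3] [74.  82.1] 65.6
bun top [320.  248.5] [421.  -96.7] rect [421.3 -95.5] [61.  58.4] 89.0
bun side [355.7 210. ] [420.2 -97.2] rect [415.6 -88.3] [61.3 71.4] 24.7
brass top [161.2 238. ] [452.6 282. ] rect [452.6 281. ] [47.7 47.7] 90.0
brass side [198.5 335.7] [451.7 281.8] rect [449.3 282.9] [48.9 52.1] 63.9
glide top [152.6 164.1] [630.9 301.8] rect [628.9 298.7] [47. 41.] 55.4
glide side [121.4 279.1] [629.3 302.1] rect [621.9 304.3] [42.4 54.9] 74.1
```

View pics/o.png

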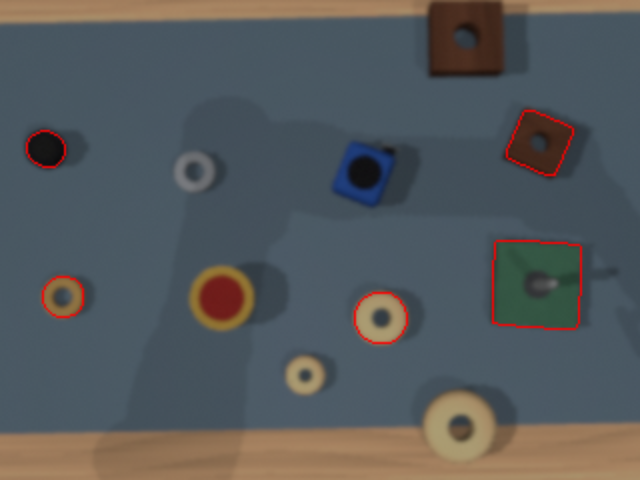

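Outlines fit well and both views agree to 2 mm: rod (456.5,-282.5) with yaw -4.8°, plinth (626.3,-292.4) at 65.4° (mod 90), bun (420.6,-97), brass (452,282), glide (630,302). First move: to above the plinth.

>>> move_arm(plan=[[[40.6,31.9,-13],[0,0,4.5],1],[[40.6,31.9,-13],[0,0,4.5],1],[[40.6,31.9,-13],[0,0,4.5],1],[[40.6,31.9,-13],[0,0,4.5],1],[[40.6,31.9,-13],[0,0,4.5],1],[[40.6,31.9,-13],[0,0,4.5],1],[[40.6,31.9,-13],[0,0,4.5],1],[[40.6,31.9,-13],[0,0,4.5],1],[[40.6,31.9,-13],[0,0,4.5],1],[[40.6,31.9,-13],[0,0,4.5],1]])

```text
clock: 1.45
eef_pos: [627.5, -291.5, 100.7]
tool_rot: [-3.141, 0.0, 1.134]
force: [1.0, 0.2, -0.3]
width: 85.3
gripper_force: 0.0
```

>>> move_arm(plan=[[[0,0,-20],[0,0,0.5],1],[[0,0,0],[0,0,0],1]])

```text
clock: 1.7
eef_pos: [624.1, -292.4, 79.0]
tool_rot: [-3.137, 0.001, 1.14]
force: [0.3, -0.7, -1.4]
width: 85.0
gripper_force: 0.0
```

>>> move_arm(plan=[[[0,0,-25],[0,0,0],1],[[0,0,-25],[0,0,0],1],[[0,0,-18],[0,0,0],1],[[0,0,-11],[0,0,0],1],[[0,0,0],[0,0,0],1],[[0,0,0],[0,0,0],0],[[0,0,0],[0,0,0],0],[[0,0,0],[0,0,0],0],[[0,0,0],[0,0,0],0],[[0,0,0],[0,0,0],0]])

```text
clock: 2.95
eef_pos: [627.4, -292.9, 3.7]
tool_rot: [3.139, -0.0, 1.14]
force: [-0.3, 0.4, 6.3]
width: 62.8
gripper_force: 67.8
```

>>> move_arm(plan=[[[0,0,0],[0,0,0],0],[[0,0,0],[0,0,0],0]])

```text
clock: 3.2
eef_pos: [627.4, -292.9, 3.8]
tool_rot: [3.139, -0.0, 1.14]
force: [0.4, -0.0, 7.4]
width: 61.9
gripper_force: 67.8
```

>>> move_arm(plan=[[[0,0,10],[0,0,0],0],[[0,0,30],[0,0,0],0],[[0,0,40],[0,0,0],0],[[0,0,40],[0,0,0],0],[[0,0,0],[0,0,0],0]])

```text
clock: 3.82
eef_pos: [628.8, -293.5, 126.6]
tool_rot: [3.134, -0.0, 1.14]
force: [0.6, -0.9, -0.7]
width: 62.2
gripper_force: 67.2
```

```bash
python3 - <<'E'
from h import *
s=status.read_state();print(s["eef_pos"],s["width"],s["tool_rot"])
a=cams.get_image("side");b=cams.get_image("top")
cv2.imwrite("pics/1.png",np.hstack([cv2.resize(a[20:240,230:450],(400,400)),cv2.resize(b[80:280,300:500],(400,400))]))
E
```

```text
[ 628.8052095  -293.46595846  126.62279219] 62.231938026025084 [ 3.13411230e+00 -3.14400484e-04  1.13984139e+00]
```

View pics/1.png

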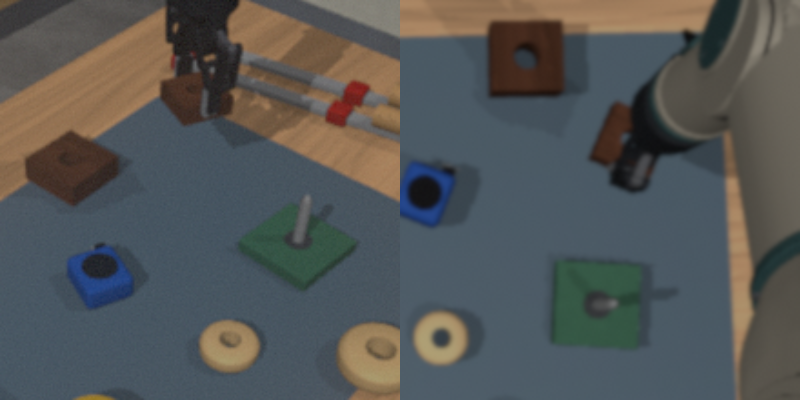

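The plinth hangs level in the fingers (side view, left crop about (197,97)) and the rod stands clear. Carrying it over the jig and turning it +20°.

>>> move_arm(plan=[[[-20,1,0],[0,0,2],0],[[-30,2,0],[0,0,4],0],[[-35,2,0],[0,0,4],0],[[-35,2,0],[0,0,4],0],[[-30,2,0],[0,0,4],0],[[-20,1,0],[0,0,1.9],0],[[0,0,0],[0,0,0],0],[[0,0,0],[0,0,0],0]])

```text
clock: 4.92
eef_pos: [457.3, -282.3, 121.8]
tool_rot: [3.141, -0.001, 1.487]
force: [0.1, 0.4, -0.2]
width: 62.4
gripper_force: 67.1
```

```bash
python3 - <<'E'
from h import *
s=status.read_state();print(s["eef_pos"],s["width"],s["tool_rot"],s["force"])
a=cams.get_image("side");b=cams.get_image("top")
cv2.imwrite("pics/2.png",np.hstack([cv2.resize(a[40:200,310:470],(400,400)),cv2.resize(b[150:310,320:480],(400,400))]))
E
```

```text
[ 457.27366489 -282.3409267   121.81316483] 62.401637146814245 [ 3.14118323e+00 -5.87766391e-04  1.48707231e+00] [ 0.10524481  0.35379225 -0.15705224]
```

View pics/2.png

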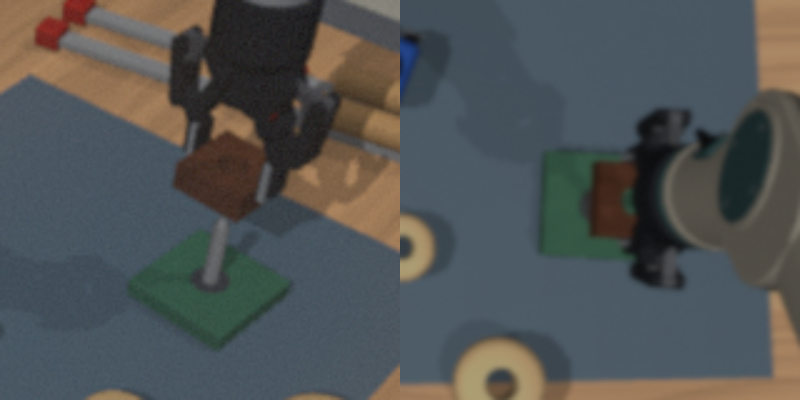

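Plinth is square with the board and above the rod. Lowering.

>>> move_arm(plan=[[[0,0,-15],[0,0,0],0],[[0,0,-15],[0,0,0],0],[[0,0,-10],[0,0,0],0],[[0,0,0],[0,0,0],0]])

```text
clock: 5.52
eef_pos: [455.6, -282.1, 81.0]
tool_rot: [-3.139, -0.001, 1.487]
force: [0.1, -0.0, -0.5]
width: 62.7
gripper_force: 67.1
```

>>> move_arm(plan=[[[0,0,-15],[0,0,0],0],[[0,0,-15],[0,0,0],0],[[0,0,-15],[0,0,0],0],[[0,0,-9],[0,0,0],0],[[0,0,0],[0,0,0],0],[[0,0,0],[0,0,0],0]])

```text
clock: 6.28
eef_pos: [456.6, -282.6, 28.5]
tool_rot: [3.141, 0.0, 1.487]
force: [0.1, -0.6, -0.9]
width: 62.8
gripper_force: 67.1
```

>>> move_arm(plan=[[[0,0,-2],[0,0,0],0],[[0,0,-2],[0,0,0],0],[[0,0,0],[0,0,0],0]])

```text
clock: 6.65
eef_pos: [456.3, -282.5, 24.3]
tool_rot: [-3.142, -0.0, 1.487]
force: [0.0, -0.4, -0.3]
width: 62.3
gripper_force: 67.1
```

>>> move_arm(plan=[[[0,0,-1.5],[0,0,0],0],[[0,0,-1.5],[0,0,0],0],[[0,0,0],[0,0,0],0]])

```text
clock: 7.02
eef_pos: [456.4, -282.6, 21.7]
tool_rot: [3.141, 0.0, 1.487]
force: [-1.0, 1.2, 4.3]
width: 62.4
gripper_force: 67.6
```

Contact at the expected height. Releasing and withdrawing upward.

>>> move_arm(plan=[[[0,0,0],[0,0,0],1],[[0,0,0],[0,0,0],1],[[0,0,0],[0,0,0],1],[[0,0,0],[0,0,0],1],[[0,0,10],[0,0,0],1],[[0,0,25],[0,0,0],1],[[0,0,35],[0,0,0],1],[[0,0,30],[0,0,0],1]])

```text
clock: 8.02
eef_pos: [456.5, -282.6, 123.1]
tool_rot: [3.141, 0.0, 1.487]
force: [0.7, 0.4, -0.0]
width: 85.3
gripper_force: 0.0
```

>>> move_arm(plan=[[[0,30,0],[0,0,0],1],[[0,55,0],[0,0,0],1],[[0,60,0],[0,0,0],1],[[0,60,0],[0,0,0],1],[[0,60,0],[0,0,0],1],[[0,60,0],[0,0,0],1],[[0,60,0],[0,0,0],1],[[0,60,0],[0,0,0],1],[[-2,60,0],[0,0,0],1],[[-2.3,40,0],[0,0,0],1]])

```text
clock: 9.28
eef_pos: [451.6, 266.2, 122.1]
tool_rot: [3.141, -0.002, 1.49]
force: [0.6, -0.4, -0.7]
width: 85.2
gripper_force: 0.0
```

>>> move_arm(plan=[[[0,19.4,-20],[0,0,0],1],[[0,0,-20],[0,0,0],1],[[0,0,0],[0,0,0],1],[[0,0,0],[0,0,0],1]])

```text
clock: 9.78
eef_pos: [452.5, 281.7, 82.1]
tool_rot: [3.141, -0.0, 1.487]
force: [-0.4, 0.3, 0.4]
width: 85.4
gripper_force: 0.0
```

```bash
python3 - <<'E'
from h import *
s=status.read_state();print(s["eef_pos"],s["tool_rot"])
a=cams.get_image("side")
c=blob(a,masks(a)["green"],(393,155),44)
b=cams.get_image("top")
for n,I,uv,r in(("top",b,(403,232),20),("side",a,(393,143),24)):
    m=masks(I)["warm"];c=blob(I,m,uv,r)
    print(n,ray(n,cen(c),30)[:2],cv2.minAreaRect(np.array([ray(n,p[0],42)[:2] for p in c],np.float32)))
for n,I,uv,r in(("top",b,(399,232),36),("side",a,(393,150),44)):
    g=blob(I,masks(I)["green"],uv,r);print(n,cv2.minAreaRect(np.array([ray(n,p[0],18)[:2] for p in g],np.float32)))
cv2.imwrite("pics/3.png",np.hstack([cv2.resize(a[80:240,310:470],(400,400)),cv2.resize(b[150:310,320:480],(400,400))]))
E
```

```text
[452.46416358 281.72117256  82.11841815] [ 3.14087651e+00 -4.79375004e-04  1.48663457e+00]
top [ 456.88153741 -282.56037186] ((457.3255310058594, -279.16949462890625), (67.70370483398438, 62.848182678222656), 85.1825180053711)
side [ 455.3688987  -282.61770381] ((451.303466796875, -269.815185546875), (83.05780029296875, 73.1176528930664), 84.94705963134766)
top ((457.2374572753906, -281.05694580078125), (103.2947006225586, 100.97232055664062), 85.1923828125)
side ((452.5005798339844, -274.5191955566406), (114.52093505859375, 106.34081268310547), 84.6486587524414)
```

View pics/3.png

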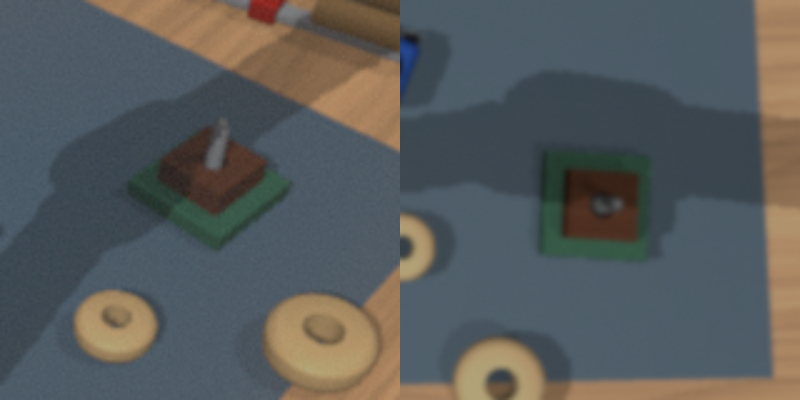

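Plinth sits flat and square with the board, centred on the rod within a millimetre. Now the brass collar.

>>> move_arm(plan=[[[0,0,-25],[0,0,0],1],[[0,0,-25],[0,0,0],1],[[0,0,-16],[0,0,0],1],[[0,0,-10],[0,0,0],1],[[0,0,0],[0,0,0],1],[[0,0,0],[0,0,0],0],[[0,0,0],[0,0,0],0],[[0,0,0],[0,0,0],0],[[0,0,0],[0,0,0],0],[[0,0,0],[0,0,0],0]])

```text
clock: 11.12
eef_pos: [452.4, 282.1, 6.7]
tool_rot: [3.14, -0.001, 1.488]
force: [-1.6, -1.8, 10.2]
width: 45.6
gripper_force: 59.8
```

>>> move_arm(plan=[[[0,0,0],[0,0,0],0],[[0,0,0],[0,0,0],0],[[0,0,0],[0,0,0],0]])

```text
clock: 11.5
eef_pos: [452.4, 282.1, 6.7]
tool_rot: [3.14, -0.001, 1.488]
force: [-1.7, -0.8, 9.6]
width: 46.1
gripper_force: 59.8
```

>>> move_arm(plan=[[[0,0,5],[0,0,0],0],[[0,0,15],[0,0,0],0],[[0,0,25],[0,0,0],0],[[0,0,35],[0,0,0],0],[[0,0,35],[0,0,0],0],[[0,0,0],[0,0,0],0],[[0,0,0],[0,0,0],0]])

```text
clock: 12.38
eef_pos: [451.7, 281.5, 120.3]
tool_rot: [-3.141, 0.0, 1.487]
force: [-0.6, -0.4, -1.4]
width: 45.1
gripper_force: 61.5
```

```bash
python3 - <<'E'
from h import *
s=status.read_state();print(s["eef_pos"],s["width"],s["force"])
a=cams.get_image("side")
cv2.imwrite("pics/4.png",cv2.resize(a[220:400,80:320],(720,540),interpolation=cv2.INTER_CUBIC))
E
```

```text
[451.6860326  281.52269052 120.27582285] 45.09014362353479 [-0.61937464 -0.37204382 -1.43131877]
```

View pics/4.png

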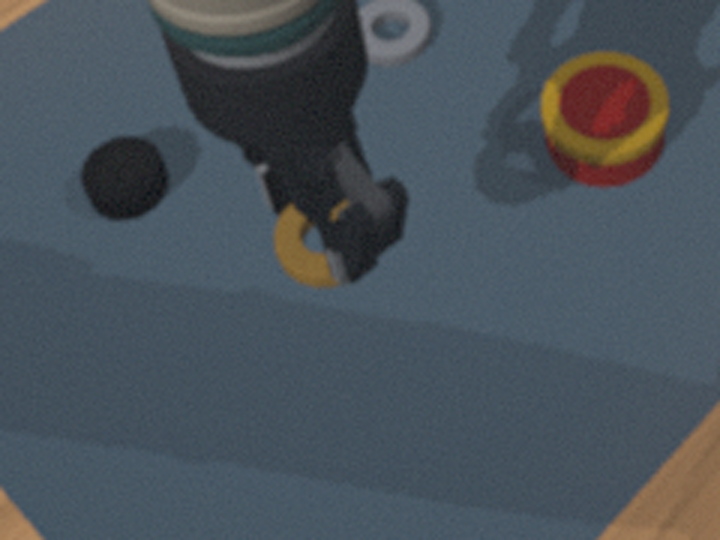

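Collar is held, apparently level, at about (320,240) in the crop. Carrying it to the jig.

>>> move_arm(plan=[[[0,-25,0],[0,0,0],0],[[0,-45,0],[0,0,0],0],[[0,-58,0],[0,0,0],0],[[0,-60,0],[0,0,0],0],[[0,-60,0],[0,0,0],0],[[0,-60,0],[0,0,0],0],[[0,-60,0],[0,0,0],0],[[0,-60,0],[0,0,0],0],[[2,-60,0],[0,0,0],0],[[2.3,-45,0],[0,0,0],0]])

```text
clock: 13.68
eef_pos: [455.0, -253.8, 119.0]
tool_rot: [-3.139, -0.001, 1.485]
force: [0.0, 0.2, -1.3]
width: 45.7
gripper_force: 61.5
```

>>> move_arm(plan=[[[0,-21.5,0],[0,0,0],0],[[0,-10,0],[0,0,0],0],[[0,0,0],[0,0,0],0],[[0,0,0],[0,0,0],0],[[0,0,0],[0,0,0],0]])

```text
clock: 14.3
eef_pos: [456.6, -281.3, 120.3]
tool_rot: [-3.141, -0.001, 1.489]
force: [0.3, 0.2, -0.3]
width: 45.4
gripper_force: 61.5
```

```bash
python3 - <<'E'
from h import *
s=status.read_state();print(s["eef_pos"],s["width"],s["force"])
a=cams.get_image("side");b=cams.get_image("top")
cv2.imwrite("pics/5.png",np.hstack([cv2.resize(a[40:200,310:470],(400,400)),cv2.resize(b[150:310,320:480],(400,400))]))
E
```

```text
[ 456.61004555 -281.25015897  120.33647226] 45.4355440762014 [ 0.29754069  0.15812077 -0.2774431 ]
```

View pics/5.png

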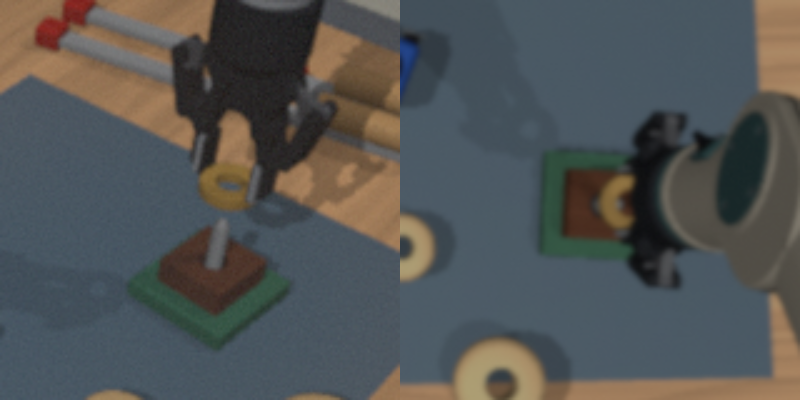

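Collar level and above the rod. Lowering.

>>> move_arm(plan=[[[0,0,-15],[0,0,0],0],[[0,0,-15],[0,0,0],0],[[0,0,-10],[0,0,0],0],[[0,0,-6],[0,0,0],0],[[0,0,0],[0,0,0],0]])

```text
clock: 15.02
eef_pos: [456.1, -282.5, 73.7]
tool_rot: [-3.141, -0.0, 1.487]
force: [-0.0, -0.3, -0.4]
width: 45.5
gripper_force: 61.5
```

>>> move_arm(plan=[[[0,0,-10],[0,0,0],0],[[0,0,-8],[0,0,0],0],[[0,0,-2],[0,0,0],0],[[0,0,-2],[0,0,0],0],[[0,0,0],[0,0,0],0],[[0,0,0],[0,0,0],0]])

```text
clock: 15.78
eef_pos: [456.5, -282.7, 52.5]
tool_rot: [3.141, 0.0, 1.487]
force: [0.1, -0.0, -1.0]
width: 45.2
gripper_force: 61.5
```

>>> move_arm(plan=[[[0,0,-1.5],[0,0,0],0],[[0,0,-1.5],[0,0,0],0],[[0,0,0],[0,0,0],0]])

```text
clock: 16.15
eef_pos: [456.3, -282.6, 49.2]
tool_rot: [-3.141, -0.0, 1.487]
force: [-0.1, 0.9, -1.4]
width: 45.4
gripper_force: 61.5
```

>>> move_arm(plan=[[[0,0,-1],[0,0,0],0],[[0,0,-0.5],[0,0,0],0],[[0,0,0],[0,0,0],0]])

```text
clock: 16.52
eef_pos: [456.4, -282.6, 48.8]
tool_rot: [3.141, 0.0, 1.487]
force: [-1.4, 1.7, 7.9]
width: 45.5
gripper_force: 63.0
```

>>> move_arm(plan=[[[0,0,0],[0,0,0],1],[[0,0,0],[0,0,0],1],[[0,0,0],[0,0,0],1],[[0,0,0],[0,0,0],1],[[0,0,10],[0,0,0],1],[[0,0,25],[0,0,0],1],[[0,0,35],[0,0,0],1],[[0,0,0],[0,0,0],1]])

```text
clock: 17.52
eef_pos: [458.2, -283.6, 120.8]
tool_rot: [3.136, 0.002, 1.487]
force: [0.8, -0.2, 0.6]
width: 85.4
gripper_force: 0.0
```

>>> move_arm(plan=[[[-5,25,0],[0,0,0],1],[[-8,45,0],[0,0,0],1],[[-10,50,0],[0,0,0],1],[[-8,45,0],[0,0,0],1],[[-4.7,20.5,-20],[0,0,0],1],[[0,0,-20],[0,0,0],1],[[0,0,0],[0,0,0],1],[[0,0,0],[0,0,0],1]])

```text
clock: 18.52
eef_pos: [420.8, -97.4, 78.1]
tool_rot: [3.141, 0.0, 1.487]
force: [0.4, -0.2, -0.2]
width: 85.2
gripper_force: 0.0
```

```bash
python3 - <<'E'
from h import *
a=cams.get_image("side");b=cams.get_image("top")
m=masks(a)["warm"]
cv2.imwrite("pics/6.png",np.hstack([cv2.resize(a[80:240,310:470],(400,400)),cv2.resize(b[150:310,280:440],(400,400))]))
E
```

```text
(no output)
```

View pics/6.png

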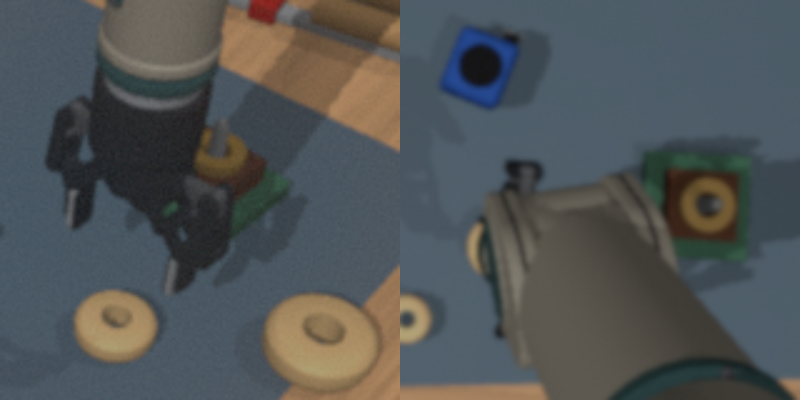

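Brass collar lies flat on the plinth around the rod, and the open fingers stand over the right bun. Grasping it.

>>> move_arm(plan=[[[0,0,-25],[0,0,0],1],[[0,0,-25],[0,0,0],1],[[0,0,-14],[0,0,0],1],[[0,0,-9],[0,0,0],1],[[0,0,0],[0,0,0],1],[[0,0,0],[0,0,0],0],[[0,0,0],[0,0,0],0],[[0,0,0],[0,0,0],0],[[0,0,0],[0,0,0],0],[[0,0,0],[0,0,0],0]])

```text
clock: 19.88
eef_pos: [419.3, -98.8, 15.4]
tool_rot: [-3.138, 0.006, 1.488]
force: [-0.8, 0.4, 10.7]
width: 59.6
gripper_force: 62.1
```

>>> move_arm(plan=[[[0,0,0],[0,0,0],0],[[0,0,0],[0,0,0],0]])

```text
clock: 20.12
eef_pos: [419.3, -98.8, 15.4]
tool_rot: [-3.138, 0.006, 1.488]
force: [-1.1, -0.1, 10.5]
width: 60.0
gripper_force: 62.1
```

>>> move_arm(plan=[[[0,0,5],[0,0,0],0],[[0,0,15],[0,0,0],0],[[0,0,25],[0,0,0],0],[[0,0,35],[0,0,0],0],[[0,0,35],[0,0,0],0],[[0,0,10],[0,0,0],0],[[0,0,0],[0,0,0],0],[[0,0,0],[0,0,0],0]])

```text
clock: 21.12
eef_pos: [418.0, -98.5, 138.2]
tool_rot: [-3.134, 0.004, 1.488]
force: [0.3, -0.0, -0.6]
width: 59.5
gripper_force: 64.7
```

```bash
python3 - <<'E'
from h import *
a=cams.get_image("side")
cv2.imwrite("pics/7.png",cv2.resize(a[80:260,280:460],(500,500)))
E
```

```text
(no output)
```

View pics/7.png

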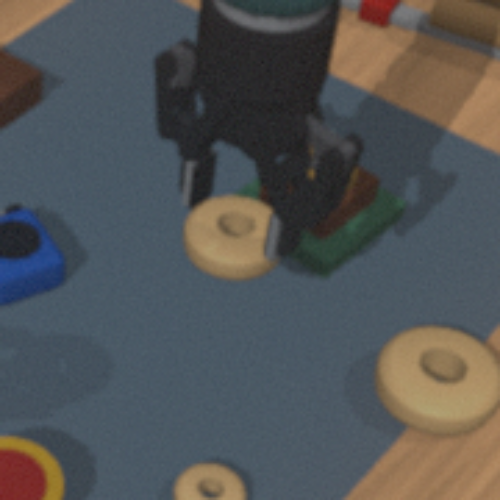

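The arm stopped at z=15 (near its inner reach), so the grip sits high on the bun; it is nevertheless held and level. Carrying it gently.

>>> move_arm(plan=[[[4,-15,0],[0,0,0],0],[[6,-30,0],[0,0,0],0],[[8,-40,0],[0,0,0],0],[[8,-40,0],[0,0,0],0],[[6,-30,0],[0,0,0],0],[[4,-20,0],[0,0,0],0],[[2,-10,0],[0,0,0],0],[[0,0,0],[0,0,0],0],[[0,0,0],[0,0,0],0]])

```text
clock: 22.3
eef_pos: [456.6, -282.4, 139.0]
tool_rot: [-3.135, 0.004, 1.489]
force: [0.8, 0.7, -1.2]
width: 59.3
gripper_force: 64.6
```

```bash
python3 - <<'E'
from h import *
s=status.read_state();print(s["eef_pos"],s["width"],s["force"],s["tool_rot"])
a=cams.get_image("side");b=cams.get_image("top")
cv2.imwrite("pics/8.png",np.hstack([cv2.resize(a[40:200,310:470],(400,400)),cv2.resize(b[150:310,320:480],(400,400))]))
print(proj("side",np.array([456.4,-282.6,135])),proj("side",np.array([456.4,-282.6,147])))
E
```

```text
[ 456.62576371 -282.42818858  138.99439554] 59.29946639026659 [ 0.81039497  0.73727412 -1.21890911] [-3.13541198  0.00360533  1.48904913]
[403.09499604 107.63371996] [404.17735081 102.68844156]
```

View pics/8.png

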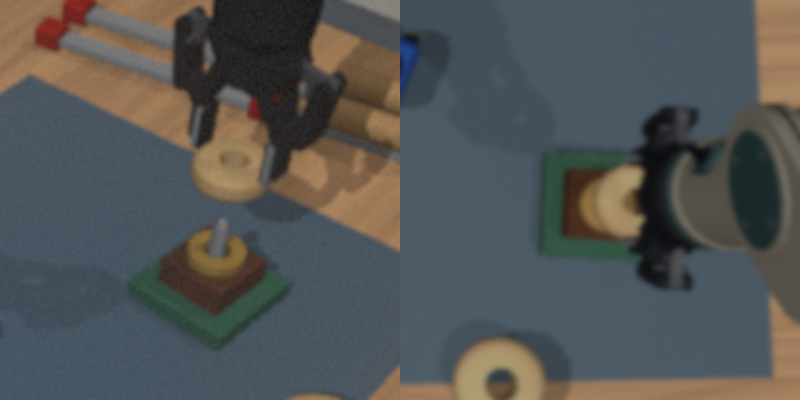

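Bun is level, its hole at side pixel (403.6,103.6) against (404.2,102.7) predicted for centred: about 2 mm off at most. Lowering, with small corrections.

>>> move_arm(plan=[[[0,-1,-10],[0.2,-0.4,0],0],[[0,0,-15],[0,0,0],0],[[0,0,-15],[0,0,0],0],[[0,0,-5],[0,0,0],0],[[0,0,-5],[0,0,0],0],[[0,0,0],[0,0,0],0]])

```text
clock: 23.15
eef_pos: [456.8, -284.4, 88.9]
tool_rot: [3.141, 0.0, 1.488]
force: [-0.3, -0.2, -1.2]
width: 59.9
gripper_force: 64.6
```

>>> move_arm(plan=[[[0,0,-6],[0,0,0],0],[[0,0,-5],[0,0,0],0],[[0,0,-3],[0,0,0],0],[[0,0,0],[0,0,0],0],[[0,0,0],[0,0,0],0]])

```text
clock: 23.78
eef_pos: [456.9, -284.5, 75.2]
tool_rot: [3.14, 0.0, 1.488]
force: [-0.9, 0.2, -1.4]
width: 59.4
gripper_force: 64.7
```

>>> move_arm(plan=[[[0,0,-1.5],[0,0,0],0],[[0,0,-1.5],[0,0,0],0],[[0,0,0],[0,0,0],0]])

```text
clock: 24.15
eef_pos: [456.7, -284.4, 72.0]
tool_rot: [3.141, 0.0, 1.488]
force: [-0.6, 0.6, -0.5]
width: 59.5
gripper_force: 64.6
```

>>> move_arm(plan=[[[0,0,-1],[0,0,0],0],[[0,0,-1],[0,0,0],0],[[0,0,0],[0,0,0],0]])

```text
clock: 24.52
eef_pos: [456.7, -284.4, 70.0]
tool_rot: [3.141, 0.0, 1.488]
force: [-0.7, -0.1, -0.6]
width: 59.6
gripper_force: 64.7
```

>>> move_arm(plan=[[[0,0,-0.7],[0,0,0],0],[[0,0,0],[0,0,0],0]])

```text
clock: 24.78
eef_pos: [456.8, -284.4, 69.6]
tool_rot: [3.14, 0.0, 1.488]
force: [-1.0, 0.6, 2.7]
width: 60.0
gripper_force: 65.0
```

>>> move_arm(plan=[[[0,0,-0.4],[0,0,0],0],[[0,0,0],[0,0,0],0],[[0,0,0],[0,0,0],1],[[0,0,0],[0,0,0],1],[[0,0,0],[0,0,0],1],[[0,0,0],[0,0,0],1],[[0,0,10],[0,0,0],1],[[0,0,25],[0,0,0],1],[[0,0,25],[0,0,0],1],[[0,0,0],[0,0,0],1]])

```text
clock: 26.02
eef_pos: [458.2, -285.0, 131.2]
tool_rot: [3.137, 0.002, 1.488]
force: [0.6, -0.2, -0.2]
width: 85.5
gripper_force: 0.0
```

>>> move_arm(plan=[[[17,58,0],[0,0,0],1],[[17,58,0],[0,0,0],1],[[17,58,0],[0,0,0],1],[[17,58,0],[0,0,0],1],[[17,58,0],[0,0,0],1],[[17,58,0],[0,0,0],1],[[17,58,0],[0,0,0],1],[[17,58,0],[0,0,0],1],[[17,58,0],[0,0,0],1],[[17,58,0],[0,0,0],1]])

```text
clock: 27.28
eef_pos: [626.9, 297.0, 128.2]
tool_rot: [3.141, 0.001, 1.488]
force: [1.2, -0.1, 0.2]
width: 85.5
gripper_force: 0.0
```

>>> move_arm(plan=[[[3.3,6.2,-20],[0,0,0],1],[[0,0,-25],[0,0,0],1],[[0,0,0],[0,0,0],1],[[0,0,0],[0,0,0],1]])

```text
clock: 27.78
eef_pos: [630.3, 301.0, 84.2]
tool_rot: [3.14, 0.0, 1.487]
force: [-0.2, -0.0, 0.3]
width: 85.1
gripper_force: 0.0
```

```bash
python3 - <<'E'
from h import *
s=status.read_state();print(s["eef_pos"],s["tool_rot"])
a=cams.get_image("side");b=cams.get_image("top")
for n,I,uv,r,z in(("top",b,(404,232),18,66),("side",a,(397,134),24,66)):
    c=blob(I,masks(I)["warm"],uv,r);print(n,cen(c),ray(n,cen(c),z)[:2])
cv2.imwrite("pics/9.png",np.hstack([cv2.resize(a[80:240,310:470],(400,400)),cv2.resize(a[220:380,60:220],(400,400))]))
E
```

```text
[630.33561208 301.00754239  84.23171781] [3.14049250e+00 4.33227287e-04 1.48684622e+00]
top [402.41284014 231.56122449] [ 456.7258223  -278.27402519]
side [396.31616595 140.60069941] [ 446.97032456 -264.69877766]
```

View pics/9.png

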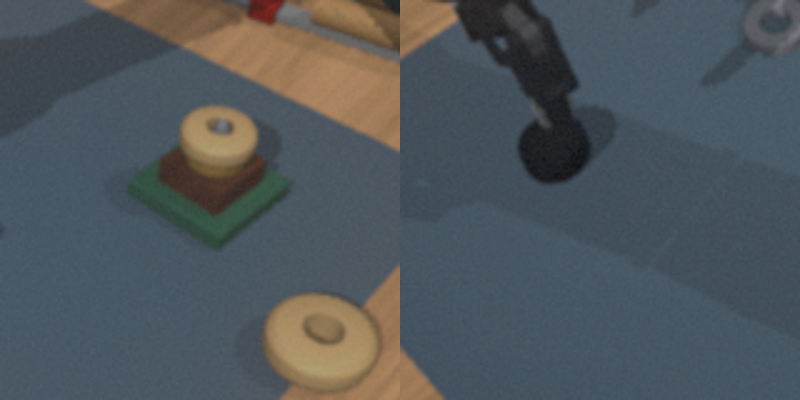

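Bun sits level on the collar with the rod in its hole; the glide is under the fingers at right. Grasping the glide.

>>> move_arm(plan=[[[0,1,-25],[0,0,0],1],[[0,0,-25],[0,0,0],1],[[0,0,-16],[0,0,0],1],[[0,0,-10],[0,0,0],1],[[0,0,0],[0,0,0],1],[[0,0,0],[0,0,0],0],[[0,0,0],[0,0,0],0],[[0,0,0],[0,0,0],0],[[0,0,0],[0,0,0],0],[[0,0,0],[0,0,0],0]])

```text
clock: 29.12
eef_pos: [630.9, 303.3, 9.3]
tool_rot: [3.139, -0.001, 1.488]
force: [-0.8, -0.1, 5.8]
width: 43.8
gripper_force: 61.3
```

>>> move_arm(plan=[[[0,0,0],[0,0,0],0],[[0,0,0],[0,0,0],0],[[0,0,0],[0,0,0],0]])

```text
clock: 29.5
eef_pos: [630.9, 303.3, 9.4]
tool_rot: [3.139, -0.001, 1.488]
force: [-0.1, -0.0, 6.2]
width: 43.6
gripper_force: 61.3
```

>>> move_arm(plan=[[[0,0,5],[0,0,0],0],[[0,0,15],[0,0,0],0],[[0,0,25],[0,0,0],0],[[0,0,35],[0,0,0],0],[[0,0,40],[0,0,0],0],[[0,0,10],[0,0,0],0],[[0,0,0],[0,0,0],0]])

```text
clock: 30.38
eef_pos: [630.5, 302.9, 139.5]
tool_rot: [3.139, -0.001, 1.488]
force: [-0.6, 0.6, -0.7]
width: 43.5
gripper_force: 61.0
```

>>> move_arm(plan=[[[-9,-30,0],[0,0,0],0],[[-17,-58,0],[0,0,0],0],[[-17,-58,0],[0,0,0],0],[[-17,-58,0],[0,0,0],0],[[-17,-58,0],[0,0,0],0],[[-17,-58,0],[0,0,0],0],[[-17,-58,0],[0,0,0],0],[[-17,-58,0],[0,0,0],0],[[-17,-58,0],[0,0,0],0],[[-17,-50,0],[0,0,0],0]])

```text
clock: 31.62
eef_pos: [466.2, -243.4, 136.8]
tool_rot: [-3.14, -0.0, 1.487]
force: [0.2, -0.6, -0.6]
width: 43.8
gripper_force: 61.0
```

>>> move_arm(plan=[[[-9,-30,0],[0,0,0],0],[[-3,-10.5,0],[0,0,0],0],[[0,0,0],[0,0,0],0],[[0,0,0],[0,0,0],0],[[0,0,0],[0,0,0],0]])

```text
clock: 32.25
eef_pos: [456.8, -280.1, 138.1]
tool_rot: [3.14, -0.0, 1.491]
force: [-0.4, -0.3, -0.1]
width: 43.9
gripper_force: 61.0
```

```bash
python3 - <<'E'
from h import *
s=status.read_state();print(s["eef_pos"],s["width"],s["tool_rot"])
a=cams.get_image("side");b=cams.get_image("top")
cv2.imwrite("pics/10.png",np.hstack([cv2.resize(a[40:200,310:470],(400,400)),cv2.resize(b[150:310,320:480],(400,400))]))
print(proj("side",np.array([456.5,-282.5,152])),proj("side",np.array([456.5,-282.5,130])))
E
```

```text
[ 456.79854269 -280.08327844  138.12545571] 43.85844451763632 [ 3.14028836e+00 -3.38113923e-04  1.49052535e+00]
[404.56277105 100.60342506] [402.579537   109.67021988]
```

View pics/10.png

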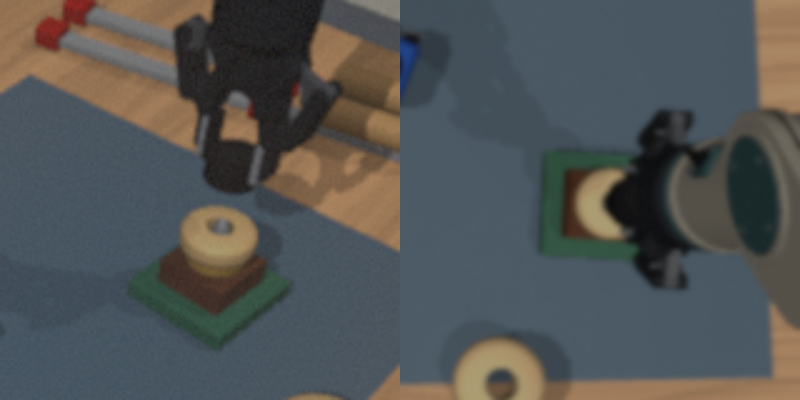

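Glide hangs level at side pixel about (403,106), predicted (403.6,105.1). Lowering.

>>> move_arm(plan=[[[0,-1.5,-15],[0,0,0],0],[[0,0,-15],[0,0,0],0],[[0,0,-10],[0,0,0],0],[[0,0,-5],[0,0,0],0],[[0,0,0],[0,0,0],0],[[0,0,0],[0,0,0],0]])

```text
clock: 33.1
eef_pos: [456.4, -283.3, 93.3]
tool_rot: [3.14, 0.0, 1.488]
force: [0.0, -0.3, -1.1]
width: 43.1
gripper_force: 61.0
```

>>> move_arm(plan=[[[0,0,-1.5],[0,0,0],0],[[0,0,-1.5],[0,0,0],0],[[0,0,0],[0,0,0],0]])

```text
clock: 33.48
eef_pos: [456.0, -283.3, 90.0]
tool_rot: [3.141, 0.0, 1.488]
force: [-0.0, 0.1, -0.3]
width: 43.0
gripper_force: 61.0
```

>>> move_arm(plan=[[[0,0,-1],[0,0,0],0],[[0,0,-1],[0,0,0],0],[[0,0,0],[0,0,0],0]])

```text
clock: 33.85
eef_pos: [456.0, -283.3, 87.9]
tool_rot: [3.141, 0.0, 1.488]
force: [0.2, 0.1, 0.4]
width: 43.5
gripper_force: 61.0
```

>>> move_arm(plan=[[[0,0,-0.7],[0,0,0],0],[[0,0,0],[0,0,0],0]])

```text
clock: 34.1
eef_pos: [456.1, -283.2, 87.3]
tool_rot: [3.141, 0.0, 1.488]
force: [-0.1, 0.1, -0.3]
width: 43.3
gripper_force: 61.0
```

>>> move_arm(plan=[[[0,0,-0.7],[0,0,0],0],[[0,0,0],[0,0,0],0]])

```text
clock: 34.35
eef_pos: [456.2, -283.3, 87.3]
tool_rot: [3.14, 0.001, 1.488]
force: [-2.0, 1.0, 7.6]
width: 43.4
gripper_force: 61.6
```

>>> move_arm(plan=[[[0,0,-0.4],[0,0,0],0],[[0,0,0],[0,0,0],0]])

```text
clock: 34.6
eef_pos: [456.1, -283.3, 87.2]
tool_rot: [3.14, 0.001, 1.488]
force: [-2.4, 0.2, 9.6]
width: 43.1
gripper_force: 61.9
```

Seated at the expected 87.3. Releasing and moving clear.

>>> move_arm(plan=[[[0,0,0],[0,0,0],1],[[0,0,0],[0,0,0],1],[[0,0,0],[0,0,0],1],[[0,0,0],[0,0,0],1],[[0,0,10],[0,0,0],1],[[0,0,30],[0,0,0],1],[[0,0,40],[0,0,0],1],[[0,40,20],[0,0,0],1],[[0,60,0],[0,0,0],1],[[0,60,0],[0,0,0],1]])

```text
clock: 35.85
eef_pos: [456.4, -121.9, 187.3]
tool_rot: [3.139, 0.0, 1.486]
force: [0.9, 0.7, 0.1]
width: 85.4
gripper_force: 0.0
```

>>> move_arm(plan=[[[0,60,0],[0,0,0],1],[[0,60,0],[0,0,0],1],[[0,40,0],[0,0,0],1],[[0,0,0],[0,0,0],1],[[0,0,0],[0,0,0],1]])

```text
clock: 36.48
eef_pos: [456.0, 36.1, 186.5]
tool_rot: [3.14, 0.001, 1.488]
force: [-0.5, -0.6, 0.1]
width: 85.6
gripper_force: 0.0
```

```bash
python3 - <<'E'
from h import *
a=cams.get_image("side");b=cams.get_image("top")
cv2.imwrite("pics/11.png",np.hstack([cv2.resize(a[80:200,330:450],(400,400)),cv2.resize(b[170:290,340:460],(400,400))]))
E
```

```text
(no output)
```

View pics/11.png

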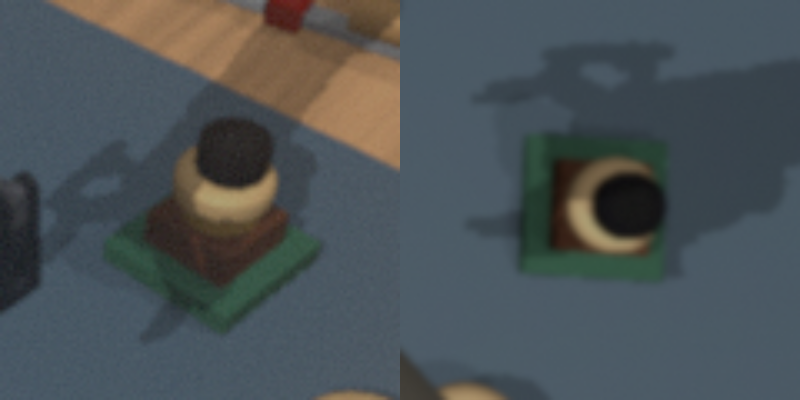

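The side view shows the full stack standing level (glide about (234,150) in the crop, on bun, collar and plinth), and the arm is clear. Handing in.

```bash
python3 -c "
from cell import ctrl
print(ctrl.finish_job())"
```

```text
the job is handed in; nothing more can be done
None
```

The sofa foot is stacked on the jig in the order asked (plinth, brass collar, bun, glide), standing level with the robot clear, and I handed the job in at about 37 s; the hand-in returned no verdict.

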